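# Load a culture plate into the colony imager

### The job

Slide the red culture plate across the bench, round whatever stands in the way, and up the bevelled side of the imager's open drawer until it drops flat into the round nest (it is too wide to pick up, and must not be tipped over). Then push the drawer fully home against its stop, with the plate still seated, and leave everything else on the bench standing where it is.

Things in the scene. Friction and masses are not known exactly. Their poses are not given: they have to be found in the camera images.
- agar_plate: round culture plate with its lid on, deep red agar with cream spots, clear rim; a disc 100 mm across and 16 mm high, about 55 g; origin at the centre of its underside, z up
- imager: white bench-top colony imager, fixed to the bench; origin on the bench under the nest centre when the drawer is fully out; x axis points from the drawer front into the housing (the way the drawer closes), y to the left of that, z up. Housing: x from +65 to +200 mm, y within 95 mm either side, 70 mm high, with a hump of 104 mm beyond x = +139 mm
- slot (a point): middle of the slot in the housing's front face, at bench height, on the imager's x axis, 65 mm ahead of its origin. The slot is 22 mm high and 175 mm wide: a plate that is not down in the nest does not pass under it
- bevel_right (a point): middle of the toe of the aluminium bevel on the right (-y) side of the drawer tray, at bench height, 85 mm from the nest centre; the bevel is 120 mm wide and rises to the tray top, 8 mm above the bench, 25 mm further in; the plate is slid up here, straight towards the nest. The left side has the same bevel. Moves with the drawer
- nest (a point): centre of the floor of the round nest in the black drawer tray (white floor): 103 mm across, 6 mm deep, its floor 2 mm above the bench; moves with the drawer, axes as the imager's. The tray reaches 60 mm before and behind it; then comes the upright drawer front on the robot's side (x from -70 to -60 mm, y within 95 mm, 4 to 48 mm above the bench)
- push_pad (a point): middle of the dark push pad on the outer face of the drawer front, 34 mm above the bench; moves with the drawer; push it along the imager's +x
- drawer (a joint): how far the drawer has been pushed in, m: 0 fully out, 0.125 home, where the drawer front meets the housing and stops hard; it runs with about 3 N of drag and stays where it is left
- objective: spare microscope lens, metal, standing upright, 29 mm across, 50 mm high; origin at the centre of its underside
- filter_cube: black filter cube 36 x 36 x 37 mm; origin at the centre of its underside
- oil_dropper: small brown dropper bottle with black cap, standing upright, 22 mm across, 68 mm high; origin at the centre of its underside
- marker: blue and black marker pen lying on the dark blue log book at the front left, 131 x 14 mm, long side along its y axis
- desk_phone: black desk phone, fixed at the back right of the bench, footprint 182 mm along its x axis by 142 mm along its y axis, origin at the centre of its underside, up to 90 mm high; it stands beside the way to the drawer

How it is judged:
By the outcome, as a careful person would: the job done as asked, in the order asked, and still so for the second after the job is handed in, with the robot touching nothing.
It also fails if it takes over 64 s, if anything falls off the work surface, if the arm or the gripper's body presses on something with over 40 N, if the wrist force passes 120 N, or if a joint passes its speed limit or range.

### The arm

A 7-joint arm with a two-finger parallel gripper is mounted at the origin on a cart in front of the work surface, level with it; the furniture and walls round the work are solid. World frame = base frame: x ahead of the robot, y to its left, z up, the work surface at z = 0. Lengths are in m, angles in rad, forces in N, time in s.
With the tool pointing down it reaches from about 0.425 to 0.95 m from the base axis. Payload 16.7 kg.
Tool frame: the origin (TCP) lies midway between the tips of the shut fingers; the grasp point (between the pads) lies 19 mm behind it; z points along the fingers, y is the line along which they close (so a half turn about z gives the same grasp; the last joint's range is limited). The gripper opens to 94 mm and grips with 3 to 60 N. Pads are 16 mm wide; open, the fingers measure 119 mm over their backs; the gripper's body (75 mm by 177 mm) begins 78 mm behind the grasp point.
Start: joints at [-1.482, 0.426, 0.074, 1.606, -0.034, 1.111, -0.067], TCP at [0.16, 0.656, 0.205] pointing down, gripper open.
Joint ranges: [-2.85, 2.85], [-0.5, 2.14], [-1.23, 1.37], [0.21, 2.46], [-1.02, 4.16], [0.16, 2.05], [-2.73, 2.73]. Speed limits (rad/s): [1.89, 1.89, 2.39, 2.39, 3.01, 3.01, 3.01].

### API

Orientations are given as [roll, pitch, yaw] about the fixed x, y, z axes, in that order (R = Rz(yaw) Ry(pitch) Rx(roll)).
In Python, from bench import telemetry, imaging, close_job gives the robot as it stands.
- The arm moves only by the shell command python3 -m handwheel 'ROWS' [FORCE]. ROWS is JSON, a list that holds one entry, the list of rows, each a list of 7 numbers: the shift along the world's x, y, z each as a share of 0.8 m, from -1 to 1, then the turn, a rotation vector about the world's x, y, z each as a share of pi rad, from -1 to 1, then the opening, from 0 (shut) to 1 (fully open). In form: [[[dx, dy, dz, rx, ry, rz, claw], ...]]. A call has 1 to 8 rows; each row shifts and turns the commanded pose from where the row before left it; what a row does not reach is not made up. A row lasts 1/10 s, in which the tool goes at most 50 mm and 8.59 degrees, less where a joint would pass 70% of its speed; a pose out of reach is approached as far as the arm can. A call with a number of a shift or a turn outside -1 to 1 is refused whole. A call with a gripper value outside its range is refused whole. The fingers move at their own pace and stop on an object; FORCE is the grip in N (left out, the last holds). Time passes only in rows, so rows that do not move let the fingers close. It gives the time, the measured TCP pose, the force, the opening and the grip force at its end, in the units of the state.
- telemetry.state(): the state, without advancing time (a new reading comes with each control period).
- imaging.grab_frame(name): name is "side" or "top"; returns the picture (480x640x3 uint8, red, green, blue); there is no depth.
- imaging.camera_model(name): a dict with "vertical_fov" (degrees; the focal length in pixels is half the picture's height over the tangent of half this angle, whatever the lens; pixels are square), "cx", "cy" (the principal point, pixels), "R" (3x3) and "t" (3): a world point X has camera coordinates R X + t. Camera axes: x right, y down, z forward; pixel columns grow to the right and rows downward; lengths in m; the calibration is good to about 2 mm. A picture is of the moment at which its call begins. camera_model takes no time and is no camera call.
- close_job(): hands the job in; it is judged then, once.
The state is a dict: "t": time; "joint_positions": joint angles; "dq": joint speeds; "joint_torque": joint torques, N m; "ee_pos": TCP position; "tool_rot": TCP orientation; "ft_force": force on the tool from outside, world axes, zero at the start; "moment": the same for the moment, N m; "finger_gap": finger opening in m; "gripper_force": force on a finger pad.
Only numpy, scipy, OpenCV 4.12 (cv2) and the standard library are available. Lean on these libraries where they do the work, as an engineer would, in place of code of your own. Each camera call takes 0.05 s, during which the arm holds its last target. There are 200 camera calls.

## Working session

There is one attempt and no reset: what is moved stays moved. The work goes in short steps, Python scripts to look and compute and a shell command to move; the robot and the scene stay as the last step left them, time stands still between calls to the robot, and variables do not carry over. Pictures are saved under pics/ and viewed, at most 13 in all, crops included, and the job is handed in when it is done.

```bash
mkdir -p pics
cat > h.py <<'E'
import numpy as np,cv2
from bench import telemetry,imaging
def cam(n):
    m=imaging.camera_model(n); f=240/np.tan(np.radians(m["vertical_fov"])/2)
    return f,m["cx"],m["cy"],np.array(m["R"]),np.array(m["t"]),m
def ray(n,u,v):
    f,cx,cy,R,t,_=cam(n); return -R.T@t, R.T@np.array([(u-cx)/f,(v-cy)/f,1])
def onz(n,u,v,z):
    o,d=ray(n,u,v); return o+d*(z-o[2])/d[2]
def proj(n,X):
    f,cx,cy,R,t,_=cam(n); c=R@np.array(X)+t; return np.array([cx+f*c[0]/c[2],cy+f*c[1]/c[2]])
def tri(n1,p1,n2,p2):
    o1,d1=ray(n1,*p1);o2,d2=ray(n2,*p2);d1/=np.linalg.norm(d1);d2/=np.linalg.norm(d2)
    s=np.linalg.lstsq(np.c_[d1,-d2],o2-o1,rcond=None)[0]
    a=o1+s[0]*d1;b=o2+s[1]*d2
    return (a+b)/2,np.linalg.norm(a-b)
def shot(n,name):
    im=imaging.grab_frame(n); cv2.imwrite(f"pics/{name}.png",im[:,:,::-1]); return im
E
python3 - <<'E'
from h import *
for n in("top","side"):
    shot(n,n+"0"); m=cam(n); print(n,m[5].keys(),m[0],m[1:3],(-m[3].T@m[4]).round(3),m[3].round(2).tolist())
print(telemetry.state())
E
```

```text
top dict_keys(['vertical_fov', 'cx', 'cy', 'R', 't']) 556.1776699640793 (329.0710402917818, 241.71054251653663) [ 0.356 -0.086  1.588] [[-0.02, -1.0, -0.0], [-0.99, 0.02, -0.1], [0.1, 0.0, -0.99]]
side dict_keys(['vertical_fov', 'cx', 'cy', 'R', 't']) 465.77780858007293 (322.8783195970133, 242.0370082058191) [ 0.003 -0.808  0.573] [[0.79, -0.61, -0.01], [-0.32, -0.4, -0.86], [0.52, 0.68, -0.52]]
{'t': 0.1, 'joint_positions': array([-1.48154514,  0.42666149,  0.07389916,  1.60653114, -0.03409349,
        1.11080614, -0.06709074]), 'dq': array([ 1.17212590e-03,  4.41344103e-04,  1.23605428e-03, -2.13219402e-03,
        2.61609612e-04, -7.27265486e-05, -1.54692318e-03]), 'joint_torque': array([ 9.04639775e-03, -9.37464452e+01,  3.67724374e+00, -4.55044591e+01,
       -4.86290606e-02,  1.66645943e-02,  3.86653585e-05]), 'ee_pos': array([0.1595953 , 0.65545802, 0.20485758]), 'tool_rot': array([-3.14045178e+00,  1.04451877e-04,  2.90278039e+00]), 'ft_force': array([ 0.59411767, -0.08594643,  0.17090178]), 'moment': array([0.01168504, 0.0015664 , 0.02804566]), 'gripper_force': 0.0, 'finger_gap': 0.09369450713127718}
```

View pics/top0.png

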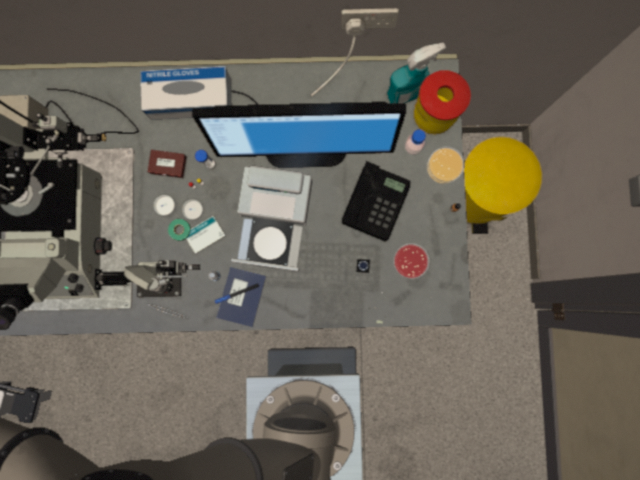

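View pics/side0.png

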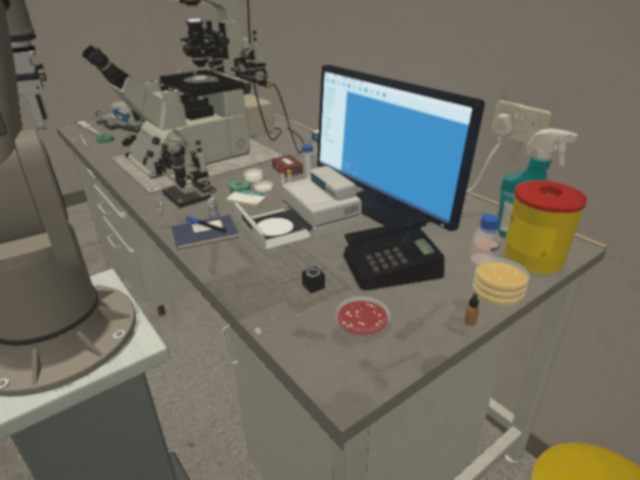

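The top view shows the plate at (411,261), cube (363,266), phone (376,201), nest (270,243), objective (215,275) and marker (237,291). The side view shows the plate at (362,317), cube (313,279) and nest (276,227). The path to the drawer runs between the cube and the phone, or in front of the cube.

Run:
```python
from h import *
ims={n:cv2.imread(f"pics/{n}0.png") for n in("top","side")}
def blob(n,mask,u,v,r):
    m=np.zeros(mask.shape,np.uint8); m[v-r:v+r,u-r:u+r]=mask[v-r:v+r,u-r:u+r]
    m=cv2.morphologyEx(m.astype(np.uint8)*255,cv2.MORPH_CLOSE,np.ones((5,5)))
    c=max(cv2.findContours(m,0,2)[0],key=cv2.contourArea); return c
res={}
for n,pl,ne in(("top",(411,261),(270,243)),("side",(362,317),(276,227))):
    b,g,r=[ims[n][:,:,i].astype(int) for i in range(3)]
    red=(r>g+40)&(r>90)
    c=blob(n,red,*pl,30); e=cv2.fitEllipse(c); print(n,"plate",e); res[n,'p']=e[0]
    h=16 if n=="top" else 9
    c=blob(n,(g>165)&(r>165),*ne,26 if n=="top" else 20); e=cv2.fitEllipse(c); print(n,"nest",e); res[n,'n']=e[0]
    for z in(0.002,.014):print(' plate z',z,onz(n,*res[n,'p'],z).round(4),'nest',onz(n,*res[n,'n'],z).round(4))
for k in'pn':print(k,tri("top",res["top",k],"side",res["side",k]))
def up(n,x0,y0,x1,y1,s,name):
    cv2.imwrite(name,cv2.resize(ims[n][y0:y1,x0:x1],None,fx=s,fy=s,interpolation=2))
up("top",205,150,445,300,3.3,"pics/tc.png"); up("side",190,150,390,300,4,"pics/sc.png")
```

```text
top plate ((410.6461181640625, 260.8293762207031), (32.128536224365234, 32.636348724365234), 118.80010223388672)
top nest ((269.58544921875, 242.8460693359375), (30.983251571655273, 31.345399856567383), 54.407997131347656)
 plate z 0.002 [ 0.463  -0.3154  0.002 ] nest [0.5244 0.0869 0.002 ]
 plate z 0.014 [ 0.4622 -0.3137  0.014 ] nest [0.5231 0.0856 0.014 ]
side plate ((362.1563415527344, 317.1925354003906), (32.42792510986328, 49.3858528137207), 93.63240814208984)
side nest ((276.4476013183594, 230.81333923339844), (27.001113891601562, 37.151485443115234), 101.3746566772461)
 plate z 0.002 [ 0.4659 -0.3137  0.002 ] nest [0.5178 0.0633 0.002 ]
 plate z 0.014 [ 0.4561 -0.3241  0.014 ] nest [0.507 0.045 0.014]
p (array([ 0.46334425, -0.31545304,  0.00439116]), np.float64(0.0012808337705997185))
n (array([ 0.52851099,  0.08708767, -0.01282531]), np.float64(0.0057473556729202456))
```

View pics/tc.png

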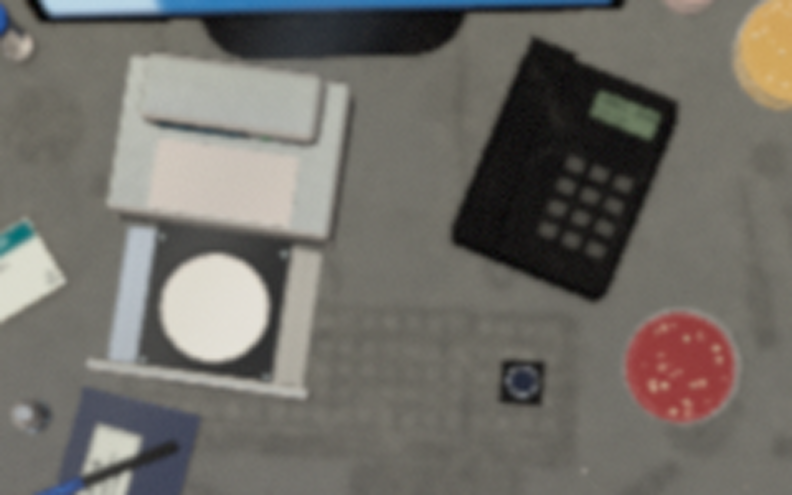

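View pics/sc.png

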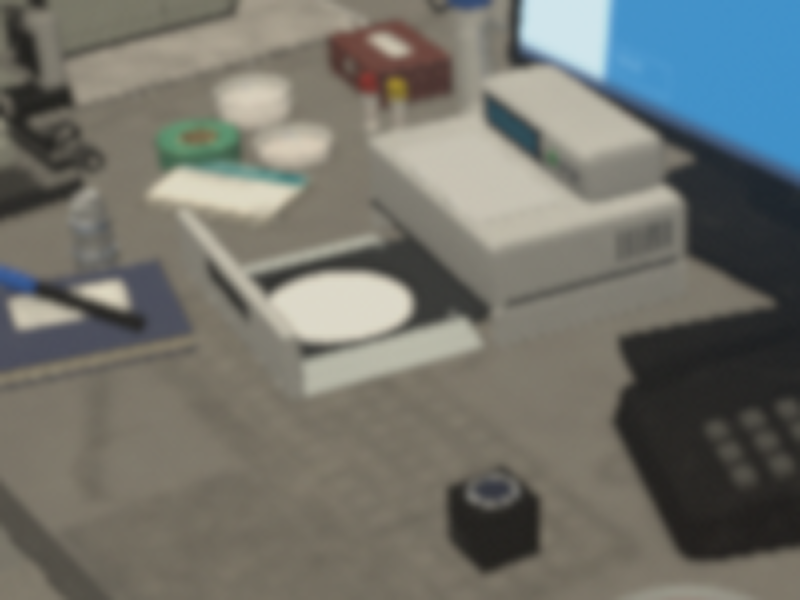

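Run:
```python
from h import *
T=lambda u,v,z:onz("top",205+u/3.3,150+v/3.3,z).round(4)
S=lambda u,v,z:onz("side",190+u/4,150+v/4,z).round(4)
t=(269.585,242.85);s=(190+342/4,150+306/4)
print("nest tri",tri("top",t,"side",s), onz("side",*s,.002))
a=T(322,250,0);b=T(305,390,0);print("toe",a,b,"yaw",np.degrees(np.arctan2(*(a-b)[[1,0]])))
a=T(88,362,.048);b=T(305,395,.048);print("front",a,b,"yaw",np.degrees(np.arctan2(*(a-b)[[1,0]]))-90,np.linalg.norm(a-b))
a=T(350,88,.07);b=T(328,241,.07);print("housR",a,b,"yaw",np.degrees(np.arctan2(*(a-b)[[1,0]])))
a=T(107,207,.07);print("housF",a,b,"yaw",np.degrees(np.arctan2(*(a-b)[[1,0]]))-90,np.linalg.norm(a-b))
a=S(305,395,0);b=S(483,345,0);print("toe side",a,b,np.degrees(np.arctan2(*(b-a)[[1,0]])))
print("cube",T(502,360,.037),T(543,361,.037),T(543,403,.037),T(500,402,.037),"side",S(490,570,0),S(453,530,0),S(538,548,0))
print("phone top",[T(*p,.02) for p in((455,238),(600,298),(678,105))],"side",S(690,556,0),S(618,415,0))
print("phone h", tri("top",(205+600/3.3,150+298/3.3),"side",(190+690/4,150+556/4)))
print("obj",T(30,415,.05),"marker tip",T(175,448,.02), S(140,322,.02))
print("logbook",T(200,413,.01))
```

```text
nest tri (array([0.5265694 , 0.08583429, 0.00103444]), np.float64(0.004693242577772569)) [0.52781345 0.08332643 0.002     ]
toe [ 0.5718 -0.0086  0.    ] [0.4499 0.0084 0.    ] yaw -7.939182963581334
front [0.4751 0.1878 0.048 ] [0.4429 0.0056 0.048 ] yaw -10.022330653868366 0.18502345797222577
housR [ 0.6993 -0.0382  0.07  ] [ 0.5698 -0.0172  0.07  ] yaw -9.211026540816663
housF [0.603  0.1672 0.07  ] [ 0.5698 -0.0172  0.07  ] yaw -10.206381410914318 0.187364884650246
toe side [0.4551 0.0098 0.    ] [ 0.5702 -0.009   0.    ] -9.276559829765583
cube [ 0.4691 -0.1611  0.037 ] [ 0.4674 -0.1958  0.037 ] [ 0.4319 -0.1946  0.037 ] [ 0.4336 -0.1583  0.037 ] side [ 0.4398 -0.1926  0.    ] [ 0.4451 -0.153   0.    ] [ 0.4701 -0.193   0.    ]
phone top [array([ 0.5767, -0.1245,  0.02  ]), array([ 0.5217, -0.2476,  0.02  ]), array([ 0.6885, -0.3212,  0.02  ])] side [ 0.5265 -0.2468  0.    ] [ 0.5835 -0.1213  0.    ]
phone h (array([ 0.52365173, -0.24949333,  0.00288891]), np.float64(0.0004219256346303431))
obj [0.4316 0.2363 0.05  ] marker tip [0.4019 0.119  0.02  ] [0.4056 0.1154 0.02  ]
logbook [0.4317 0.0984 0.01  ]
```

Everything is measured: nest (0.525, 0.086), imager yaw -9.5°, plate (0.463, -0.315), cube about (0.451, -0.177). The gap between cube and phone is about 71 mm, so the plate has to pass in front of the cube. First I'll move in with the fingers shut and turn the tool.

```bash
python3 -m handwheel '[[[0,0,0.06,0,0,0,0],[0,0,0.06,0,0,0,0],[0.023,-0.0532,0,0,0,0,0],[0.023,-0.0532,0,0,0,0,0],[0.023,-0.0532,0,0,0,0,0],[0.023,-0.0532,0,0,0,0,0],[0.023,-0.0532,0,0,0,0,0],[0.023,-0.0532,0,0,0,0,0]]]' 10
python3 -m handwheel '[[[0.0325,-0.045,0,0,0,-0.0477,0],[0.0325,-0.045,0,0,0,-0.0477,0],[0.0325,-0.045,0,0,0,-0.0477,0],[0.0325,-0.045,0,0,0,-0.0477,0],[0.0325,-0.045,0,0,0,-0.0477,0],[0.025,-0.055,0,0,0,-0.0477,0],[0.025,-0.055,0,0,0,-0.0477,0],[0.025,-0.055,0,0,0,-0.0477,0]]]'
```

```text
t: 0.9
ee_pos: [0.2705, 0.3984, 0.3012]
tool_rot: [-3.141, -0.0, 2.903]
ft_force: [1.3, 1.2, 0.7]
finger_gap: 0.0336
gripper_force: 0.0
t: 1.7
ee_pos: [0.4603, 0.0864, 0.3015]
tool_rot: [3.142, -0.0, 1.698]
ft_force: [-0.1, 0.3, 0.1]
finger_gap: 0.0005
gripper_force: 0.0
```

```bash
python3 -m handwheel '[[[0.004,-0.0574,0,0,0,-0.0477,0],[0.004,-0.0574,0,0,0,-0.0477,0],[0.004,-0.0574,0,0,0,0,0],[0.004,-0.0574,0,0,0,0,0],[0.004,-0.0574,0,0,0,0,0],[0.004,-0.0574,0,0,0,0,0],[0.004,-0.0574,0,0,0,0,0],[0.004,-0.0574,0,0,0,0,0]]]'
python3 -m handwheel '[[[0.004,-0.0574,0,0,0,0,0],[0,0,-0.06,0,0,0,0],[0,0,-0.06,0,0,0,0],[0,0,-0.06,0,0,0,0],[0,0,-0.06,0,0,0,0],[0,0,-0.06,0,0,0,0],[0,0,-0.03,0,0,0,0],[0,0,0,0,0,0,0]]]'
python3 - <<'E'
from h import *
im=shot("side","s1"); s=telemetry.state(); print(s["ee_pos"],s["tool_rot"],proj("side",s["ee_pos"]))
E
```

```text
t: 2.5
ee_pos: [0.4856, -0.2805, 0.3015]
tool_rot: [3.141, -0.0, 1.405]
ft_force: [1.4, 0.9, 0.1]
finger_gap: 0.0004
gripper_force: 0.0
t: 3.3
ee_pos: [0.4868, -0.3238, 0.0343]
tool_rot: [-3.136, -0.001, 1.404]
ft_force: [0.4, -0.7, 0.3]
finger_gap: 0.0002
gripper_force: 0.0
[ 0.48784538 -0.32472109  0.03658417] [-3.13870215e+00 -2.58411765e-04  1.40367247e+00] [375.66423124 300.86767465]
```

```bash
python3 -m handwheel '[[[0,0,-0.02,0,0,0,0],[0,0,-0.002,0,0,0,0],[0,0,-0.002,0,0,0,0],[0,0,0,0,0,0,0]]]'
python3 -m handwheel '[[[0,0,-0.002,0,0,0,0],[0,0,0,0,0,0,0]]]'
```

```text
t: 3.75
ee_pos: [0.4893, -0.3249, 0.0189]
tool_rot: [3.141, 0.0, 1.404]
ft_force: [0.2, 0.8, -0.9]
finger_gap: 0.0008
gripper_force: 0.0
t: 3.95
ee_pos: [0.4891, -0.3248, 0.0169]
tool_rot: [3.141, -0.0, 1.404]
ft_force: [-0.1, 0.4, 0.3]
finger_gap: 0.0007
gripper_force: 0.0
```

```bash
python3 -m handwheel '[[[0,0,-0.002,0,0,0,0],[0,0,0,0,0,0,0]]]'
python3 -m handwheel '[[[0,0,-0.002,0,0,0,0],[0,0,0,0,0,0,0]]]'
```

```text
t: 4.15
ee_pos: [0.4891, -0.325, 0.0162]
tool_rot: [3.141, -0.001, 1.404]
ft_force: [-5.2, 5.6, 22.6]
finger_gap: 0.0005
gripper_force: 11.5
t: 4.35
ee_pos: [0.4892, -0.325, 0.0159]
tool_rot: [3.14, -0.002, 1.404]
ft_force: [-12.7, 12.0, 55.3]
finger_gap: 0.0004
gripper_force: 27.2
```

```bash
python3 -m handwheel '[[[0,0,0.0027,0,0,0,0],[0,0,0,0,0,0,0]]]'
python3 -m handwheel '[[[-0.006,0.006,0,0,0,0,0],[-0.01,0.01,0,0,0,0,0],[-0.01,0.01,0,0,0,0,0],[0,0,0,0,0,0,0]]]'
cat >> h.py <<'E'
def plate():
    out=[]
    for n in("top","side"):
        im=imaging.grab_frame(n)[:,:,::-1]; b,g,r=[im[:,:,i].astype(int) for i in range(3)]
        m=((r>g+40)&(r>b+40)&(r>80)).astype(np.uint8)*255
        if n=="top": m[:,:215]=0; m[:190]=0; m[:,440:]=0; m[320:]=0
        else: m[:,:200]=0; m[:210]=0; m[:,440:]=0; m[400:]=0
        m=cv2.morphologyEx(m,cv2.MORPH_CLOSE,np.ones((5,5)))
        cs=[c for c in cv2.findContours(m,0,2)[0] if len(c)>5]
        if not cs: print(n,"none");continue
        c=cv2.convexHull(max(cs,key=cv2.contourArea)); e=cv2.fitEllipse(c)
        print(n,np.round(e[0]+e[1],1),onz(n,*e[0],.004).round(4))
E
python3 -c "
from h import *
plate()"
```

```text
t: 4.55
ee_pos: [0.4892, -0.325, 0.0162]
tool_rot: [3.141, 0.0, 1.404]
ft_force: [-2.0, 1.8, 14.6]
finger_gap: 0.0007
gripper_force: 7.4
t: 4.95
ee_pos: [0.4683, -0.3042, 0.0163]
tool_rot: [3.14, 0.001, 1.404]
ft_force: [-3.4, 0.2, 12.4]
finger_gap: 0.0006
gripper_force: 6.5
top none
side [361.7 317.3  33.3  50.1] [ 0.4635 -0.315   0.004 ]
```

The pads slip on the lid, so I'll push with a two-finger cradle instead. First I'll check the inner reach limit.

```bash
python3 -m handwheel '[[[0,0,0.06,0,0,0,0],[0,0,0.04,0,0,0,0],[-0.03,0.045,0,0,0,0,0],[-0.03,0.045,0,0,0,0,0],[-0.03,0.045,0,0,0,0,0],[-0.032,0.045,-0.02,0,0,0,0],[0,0,-0.03,0,0,0,0],[0,0,0,0,0,0,0]]]'
python3 - <<'E'
from h import *
s=telemetry.state();print(s["joint_positions"].round(3),s["ee_pos"],np.hypot(*s["ee_pos"][:2]));plate()
for p in((330,325),(400,325)):print(onz("top",*p,0))
E
```

```text
t: 5.85
ee_pos: [0.3696, -0.1581, 0.0544]
tool_rot: [-3.139, -0.0, 1.408]
ft_force: [0.4, -0.7, 1.1]
finger_gap: 0.0007
gripper_force: 0.0
[-0.502  0.305  0.871  2.36  -0.404  0.623  0.517] [ 0.36960645 -0.15809705  0.05437817] 0.4019995056621963
top [410.5 261.   32.7  33.3] [ 0.4624 -0.3146  0.004 ]
side [361.7 317.3  33.3  50.1] [ 0.4635 -0.315   0.004 ]
[ 0.28699569 -0.0807764   0.        ]
[ 0.28230428 -0.27851087  0.        ]
```

```bash
python3 -m handwheel '[[[-0.02,0,0,0,0,0,0],[0,0,-0.03,0,0,0,0],[-0.01,0.01,0,0,0,0,0],[0,0,0,0,0,0,0]]]'
python3 - <<'E'
from h import *
s=telemetry.state();print(s["joint_positions"].round(3),s["ee_pos"],s["tool_rot"],np.hypot(*s["ee_pos"][:2]))
E
```

```text
t: 6.35
ee_pos: [0.3444, -0.1522, 0.032]
tool_rot: [-3.14, -0.0, 1.401]
ft_force: [0.5, -0.7, 0.2]
finger_gap: 0.0003
gripper_force: 0.0
[-0.466  0.316  0.827  2.425 -0.455  0.547  0.563] [ 0.34437215 -0.15217755  0.03196535] [-3.13959890e+00 -2.04816548e-04  1.40149060e+00] 0.3764972575117678
```

Reach goes in to about 0.376 m, so the cradle works without tilting the tool.

```bash
python3 -m handwheel '[[[0,0,0.06,0,0,0,0.2],[0,0,0.012,0,0,0,0.4],[0.0331,-0.0431,0,0,0,0.0477,0.745],[0.0331,-0.0431,0,0,0,0.0477,0.745],[0.0331,-0.0431,0,0,0,0.0477,0.745],[0.0331,-0.0431,0,0,0,0.0477,0.745],[0.0331,-0.0431,0,0,0,0.0477,0.745],[0.0331,-0.0431,0,0,0,0.0477,0.745]]]'
python3 -m handwheel '[[[0,0,-0.05,0,0,0,0.745],[0,0,-0.04,0,0,0,0.745],[0,0,0,0,0,0,0.745]]]'
```

```text
t: 7.15
ee_pos: [0.499, -0.3481, 0.0785]
tool_rot: [3.14, 0.003, 2.259]
ft_force: [0.2, 0.5, 0.3]
finger_gap: 0.0611
gripper_force: 0.0
t: 7.45
ee_pos: [0.4962, -0.3455, 0.0031]
tool_rot: [-3.141, -0.002, 2.253]
ft_force: [0.2, -0.1, 0.5]
finger_gap: 0.0698
gripper_force: 0.0
```

```bash
python3 -m handwheel '[[[-0.008,0.008,0.002,0,0,0,0.745],[-0.016,0.017,0,0,0,0,0.745],[-0.016,0.017,0,0,0,0,0.745],[-0.016,0.017,0,0,0,0,0.745],[-0.016,0.017,0,0,0,0,0.745],[-0.016,0.017,0,0,0,0,0.745],[-0.01,0.01,0,0,0,0,0.745],[-0.005,0.005,0,0,0,0,0.745]]]'
python3 -c "
from h import *
plate()"
```

```text
t: 8.25
ee_pos: [0.4165, -0.2592, 0.0082]
tool_rot: [3.137, 0.004, 2.254]
ft_force: [2.1, -1.3, 1.8]
finger_gap: 0.0701
gripper_force: 1.3
top [367.  279.5   1.6   3.9] [ 0.4127 -0.189   0.004 ]
side [297.5 310.2  31.4  41. ] [ 0.3815 -0.2236  0.004 ]
```

```bash
python3 -m handwheel '[[[-0.013,0.011,-0.002,0,0,0,0.745],[-0.013,0.0105,0,0,0,0,0.745],[-0.0057,-0.004,0,0,0,-0.0361,0.745],[-0.0057,-0.0035,0,0,0,-0.0361,0.745],[-0.0057,-0.0032,0,0,0,-0.0361,0.745],[-0.0064,-0.0011,0,0,0,-0.0361,0.745],[-0.0064,-0.0011,0,0,0,-0.0361,0.745],[-0.0064,-0.0011,0,0,0,-0.0361,0.745]]]'
python3 -c "
from h import *
plate();im=shot('side','s2')"
```

```text
t: 9.15
ee_pos: [0.3648, -0.2531, 0.0046]
tool_rot: [3.14, 0.001, 1.568]
ft_force: [0.1, 0.4, 0.8]
finger_gap: 0.07
gripper_force: 0.0
top [366.8 287.8  10.1  25.6] [ 0.3892 -0.1877  0.004 ]
side [293.9 309.3  29.5  31.5] [ 0.3777 -0.2172  0.004 ]
```

View pics/s2.png

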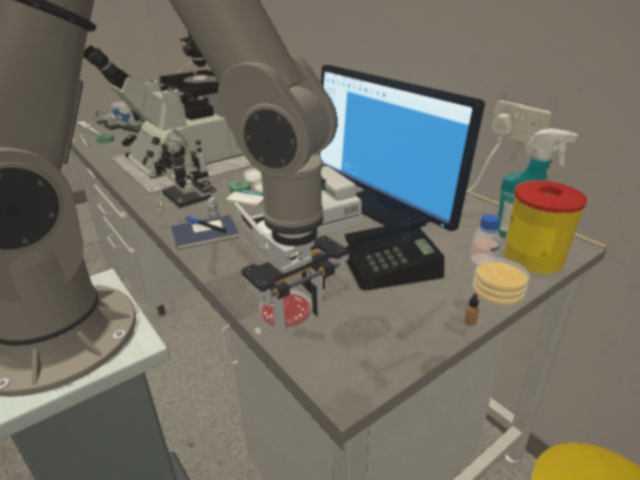

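```bash
python3 -m handwheel '[[[0.001,0.0184,0,0,0,0,0.745],[0.001,0.0184,0,0,0,0,0.745],[0.001,0.0184,0,0,0,0,0.745],[0.001,0.0184,0,0,0,0,0.745],[-0.001,0.0146,0,0,0,-0.037,0.745],[-0.001,0.0146,0,0,0,-0.037,0.745],[-0.002,0.0146,0,0,0,-0.037,0.745],[0,0,0,0,0,0,0.745]]]'
python3 - <<'E'
from h import *
plate(); im=shot("side","s3"); s=telemetry.state(); a=s["tool_rot"][2]; c=s["ee_pos"]+.044*np.array([np.cos(a),np.sin(a),0])
print("pred C",c,proj("side",[c[0],c[1],.006]),proj("top",[c[0],c[1],.006]),s["joint_positions"].round(2))
E
```

```text
t: 10.1
ee_pos: [0.3657, -0.1584, 0.0046]
tool_rot: [3.14, 0.001, 1.227]
ft_force: [0.1, -1.0, 0.1]
finger_gap: 0.0699
gripper_force: 0.0
top [334.2 282.7   8.3  25.2] [ 0.4059 -0.0957  0.004 ]
side [269.2 284.1  27.9  39.3] [ 0.3838 -0.118   0.004 ]
pred C [ 0.38094192 -0.11851695  0.00486665] [268.02488616 283.92030194] [342.51057184 291.29484354] [-0.45  0.46  0.85  2.4  -0.7   0.54  0.62]
```

View pics/s3.png

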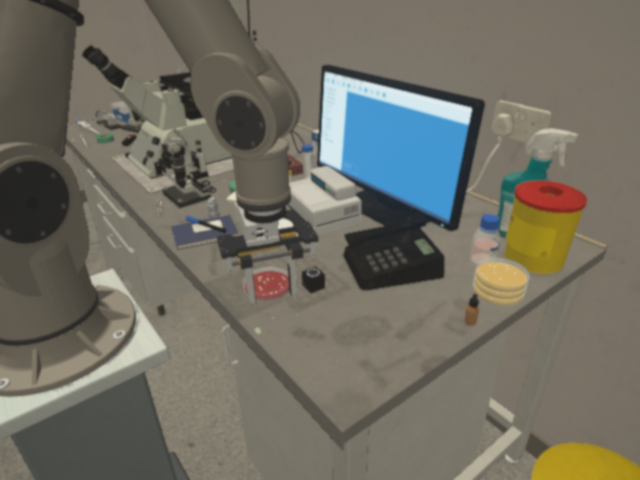

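```bash
python3 -m handwheel '[[[0.0026,0.0123,0,0,0,-0.0351,0.745],[0.0026,0.0123,0,0,0,-0.0351,0.745],[0.0026,0.0123,0,0,0,-0.0351,0.745],[0.0026,0.0123,0,0,0,-0.0351,0.745],[0.0161,0.0057,0,0,0,-0.0139,0.745],[0.0161,0.0057,0,0,0,-0.0139,0.745],[0.0161,0.0057,0,0,0,-0.0139,0.745],[0.0161,0.0057,0,0,0,-0.0139,0.745]]]'
python3 - <<'E'
from h import *
plate(); s=telemetry.state(); a=s["tool_rot"][2]; c=s["ee_pos"]+.044*np.array([np.cos(a),np.sin(a),0])
print("pred C",c,proj("side",[c[0],c[1],.006]),s["joint_positions"].round(2))
E
```

```text
t: 11.05
ee_pos: [0.4263, -0.1026, 0.0048]
tool_rot: [3.139, 0.002, 0.61]
ft_force: [-0.6, -0.3, 0.7]
finger_gap: 0.07
gripper_force: 0.4
top none
side [284.6 262.5  24.5  30.1] [ 0.4533 -0.0706  0.004 ]
pred C [ 0.46331587 -0.07714426  0.00475153] [289.93133108 261.42389463] [-0.7   0.61  1.    2.32 -0.88  0.67  0.01]
```

```bash
python3 -m handwheel '[[[0.0155,0.0065,0,0,0,0,0.745],[0.0155,0.0065,0,0,0,0,0.745],[0.0155,0.0065,0,0,0,0,0.745],[-0.015,-0.0106,0,0,0,0,0.745],[0.0075,-0.0058,0,0,0,0.0421,0.745],[0.0075,-0.0058,0,0,0,0.0421,0.745],[0.0075,-0.0058,0,0,0,0.0421,0.745]]]'
python3 -m handwheel '[[[0.009,-0.0007,0,0,0,0.0421,0.745],[0.009,-0.0007,0,0,0,0.0421,0.745],[0.009,-0.0007,0,0,0,0.0421,0.745],[0,0,0,0,0,0,0.745]]]'
python3 - <<'E'
from h import *
plate(); im=shot("side","s4"); print(proj("side",[.5,-.062,.006]))
cv2.imwrite("pics/s4c.png",cv2.resize(im[170:320,190:390,::-1],None,fx=4,fy=4,interpolation=2))
E
```

```text
t: 11.85
ee_pos: [0.4695, -0.1091, 0.0049]
tool_rot: [3.139, 0.001, 1.012]
ft_force: [-0.7, -0.3, -0.5]
finger_gap: 0.0697
gripper_force: 0.0
t: 12.25
ee_pos: [0.4917, -0.1108, 0.0051]
tool_rot: [3.138, 0.001, 1.405]
ft_force: [0.0, 0.8, 0.4]
finger_gap: 0.0703
gripper_force: 0.0
top none
side [304.9 252.8  22.6  29.1] [ 0.5117 -0.0663  0.004 ]
[299.57478875 252.97409755]
```

View pics/s4c.png

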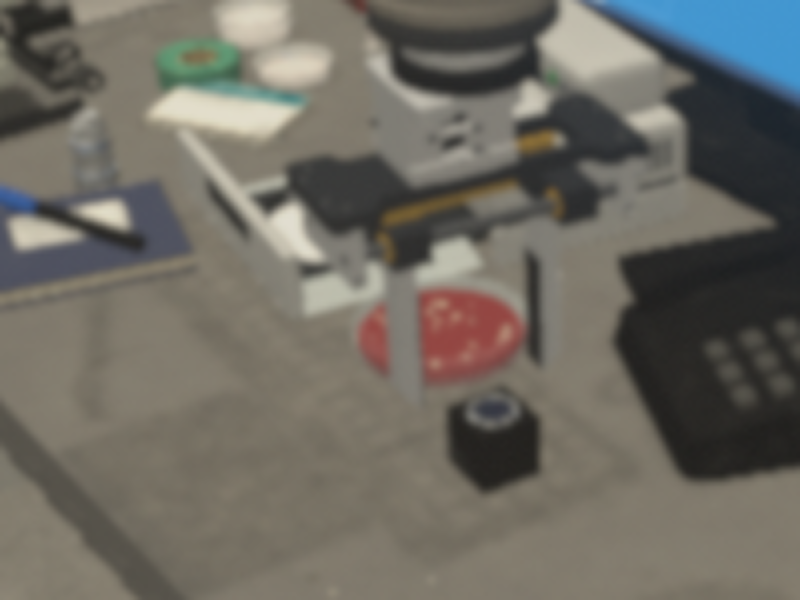

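The plate's agar centre is at (300.5,254), where I predicted it, and it sits on the drawer's approach line. Now I'll push it up the bevel.

```bash
python3 -m handwheel '[[[0.0035,0.021,0,0,0,0,0.745],[0.0035,0.021,0,0,0,0,0.745],[0.0035,0.021,0,0,0,0,0.745],[0.0035,0.021,0,0,0,0,0.745],[0.0035,0.021,0,0,0,0,0.745],[0.00275,0.0164,0.0025,0,0,0,0.745],[0.00275,0.0164,0.0025,0,0,0,0.745],[0.00275,0.0164,0.0025,0,0,0,0.745]]]'
python3 - <<'E'
from h import *
plate(); im=shot("side","s5"); print(proj("side",[.5192,.0512,.01]))
cv2.imwrite("pics/s5c.png",cv2.resize(im[150:300,190:390,::-1],None,fx=4,fy=4,interpolation=2))
E
```

```text
t: 13.2
ee_pos: [0.5113, 0.0134, 0.0111]
tool_rot: [3.139, 0.002, 1.401]
ft_force: [-1.0, -0.4, 0.2]
finger_gap: 0.07
gripper_force: 0.4
top none
side [281.6 227.4  19.4  28.4] [0.5354 0.0668 0.004 ]
[279.38479055 229.69362959]
```

View pics/s5c.png

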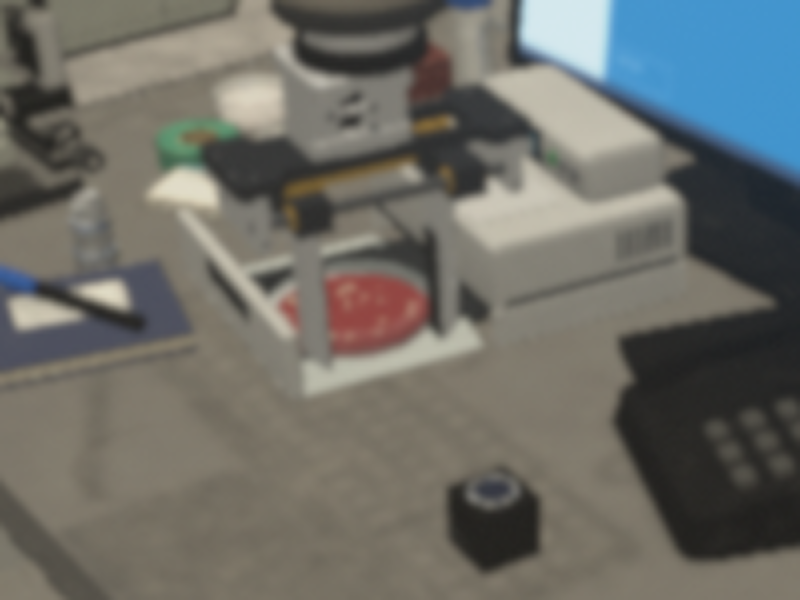

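```bash
python3 -m handwheel '[[[0.0018,0.0107,0.001,0,0,0,0.745],[0.0016,0.0099,0.001,0,0,0,0.745],[0.001,0.0062,0,0,0,0,0.745],[0.0007,0.004,0,0,0,0,0.745],[0,0,0,0,0,0,0.745]]]'
python3 -c "
from h import *
plate(); print(proj('side',[.525,.0855,.008]),proj('side',[.525,.0855,.014]))"
```

```text
t: 13.85
ee_pos: [0.5155, 0.0379, 0.0124]
tool_rot: [3.139, 0.001, 1.403]
ft_force: [-0.2, 0.6, 0.4]
finger_gap: 0.07
gripper_force: 0.0
top none
side [277.7 223.9  15.9  27.3] [0.5378 0.0883 0.004 ]
[273.92901287 224.43144763] [273.76587275 222.33620061]
```

Nearly there. I'll keep going in small steps.

```bash
for i in 1; do :; done; python3 -m handwheel '[[[0.0005,0.003,0,0,0,0,0.745],[0.0005,0.003,0,0,0,0,0.745],[0,0,0,0,0,0,0.745]]]'
python3 - <<'E'
from h import *
plate(); im=shot("side","s6")
cv2.imwrite("pics/s6c.png",cv2.resize(im[180:260,230:330,::-1],None,fx=7,fy=7,interpolation=2))
E
```

```text
t: 14.25
ee_pos: [0.5163, 0.0425, 0.0124]
tool_rot: [3.139, 0.001, 1.403]
ft_force: [0.2, -0.0, -0.2]
finger_gap: 0.0703
gripper_force: 0.1
top none
side [277.3 223.5  15.9  27.4] [0.538  0.0907 0.004 ]
```

View pics/s6c.png

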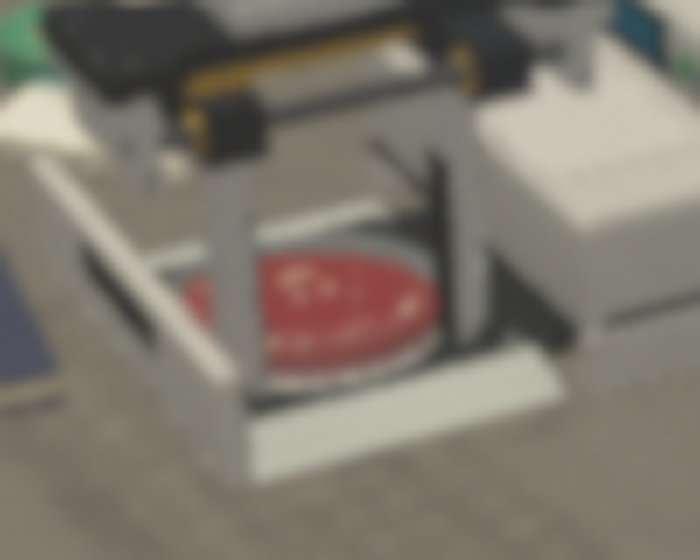

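```bash
python3 -m handwheel '[[[-0.004,-0.0246,0,0,0,0,0.745],[0,0,0.06,0,0,0,0.745],[0,0,0.06,0,0,0,0.3],[-0.0383,0.0333,0,0,0,0,0],[-0.0383,0.0333,0,0,0,0,0],[-0.0383,0.0333,0,0,0,0,0],[0,0,0,0,0,0,0]]]'
python3 - <<'E'
from h import *
plate(); im=shot("side","s7"); print(proj('side',[.525,.0855,.008]),proj('side',[.525,.0855,.014]),telemetry.state()["joint_positions"].round(2))
t=imaging.grab_frame("top")
a=cv2.resize(im[190:250,240:315,::-1],(500,400),interpolation=2); b=cv2.resize(t[205:280,225:310,::-1],(300,265),interpolation=2)
o=np.zeros((400,800,3),np.uint8); o[:,:500]=a; o[:265,500:]=b; cv2.imwrite("pics/s7c.png",o)
E
```

```text
t: 15.1
ee_pos: [0.4208, 0.1038, 0.108]
tool_rot: [-3.142, 0.001, 1.409]
ft_force: [0.2, 0.0, 0.2]
finger_gap: 0.0332
gripper_force: 0.0
top [270.3 243.3  32.   32.7] [0.5229 0.0846 0.004 ]
side [274.  223.6  15.6  35.1] [0.5313 0.0955 0.004 ]
[273.92901287 224.43144763] [273.76587275 222.33620061] [-1.35  0.32  1.15  2.26 -0.42  0.79 -0.08]
```

View pics/s7c.png

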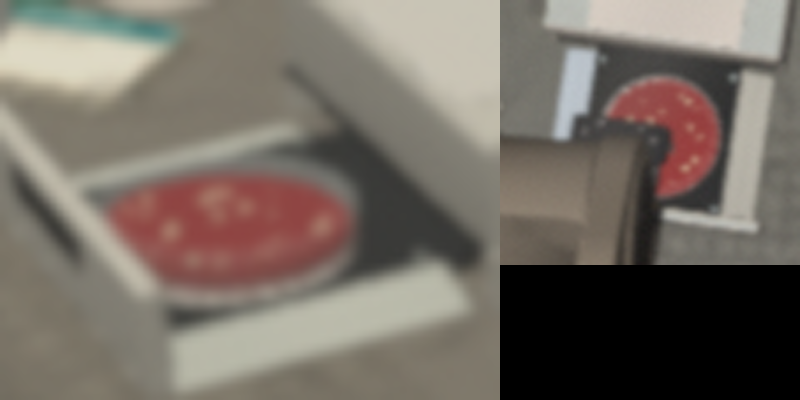

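Seating is unclear from the picture: the agar centre is at (270.3,243.3) in the top view against (269.6,242.9) for the nest. I'll touch the lid to check its height, 18 mm if seated and 24 mm if not.

```bash
python3 -m handwheel '[[[0.0435,-0.0075,0,0,0,0,0],[0.0435,-0.0075,0,0,0,0,0],[0.0435,-0.0075,-0.03,0,0,0,0],[0,0,-0.05,0,0,0,0],[0,0,-0.0215,0,0,0,0],[0,0,0,0,0,0,0]]]'
python3 -m handwheel '[[[0,0,-0.0025,0,0,0,0],[0,0,-0.001,0,0,0,0],[0,0,0,0,0,0,0]]]'
python3 -m handwheel '[[[0,0,-0.0012,0,0,0,0],[0,0,0,0,0,0,0]]]'
```

```text
t: 15.9
ee_pos: [0.5282, 0.079, 0.0252]
tool_rot: [3.141, 0.004, 1.398]
ft_force: [-0.1, -0.0, 0.4]
finger_gap: 0.0003
gripper_force: 0.0
t: 16.2
ee_pos: [0.5294, 0.082, 0.0255]
tool_rot: [3.137, 0.001, 1.402]
ft_force: [-0.6, 0.4, -0.3]
finger_gap: 0.0003
gripper_force: 0.0
t: 16.4
ee_pos: [0.529, 0.0822, 0.024]
tool_rot: [3.138, 0.001, 1.403]
ft_force: [0.3, -0.1, -0.5]
finger_gap: 0.0007
gripper_force: 0.0
```

```bash
python3 -m handwheel '[[[0,0,-0.0012,0,0,0,0],[0,0,0,0,0,0,0]]]'
python3 -m handwheel '[[[0,0,-0.0012,0,0,0,0],[0,0,0,0,0,0,0]]]'
python3 -m handwheel '[[[0,0,-0.0012,0,0,0,0],[0,0,0,0,0,0,0]]]'
python3 -m handwheel '[[[0,0,-0.0012,0,0,0,0],[0,0,0,0,0,0,0]]]'
```

```text
t: 16.6
ee_pos: [0.5288, 0.082, 0.0227]
tool_rot: [3.139, 0.001, 1.402]
ft_force: [0.1, 0.6, -0.2]
finger_gap: 0.0003
gripper_force: 0.0
t: 16.8
ee_pos: [0.5289, 0.0819, 0.0218]
tool_rot: [3.139, 0.001, 1.402]
ft_force: [-1.9, 0.6, 7.4]
finger_gap: 0.0004
gripper_force: 3.9
t: 17.0
ee_pos: [0.5297, 0.0817, 0.0215]
tool_rot: [3.137, 0.001, 1.402]
ft_force: [-2.1, -0.3, 17.1]
finger_gap: 0.0004
gripper_force: 9.0
t: 17.2
ee_pos: [0.5306, 0.0815, 0.0212]
tool_rot: [3.136, 0.0, 1.401]
ft_force: [-3.2, -1.1, 28.3]
finger_gap: 0.0005
gripper_force: 14.7
```

The lid top is at 21.7 mm, so the plate is part-way in but not flat. I'll nudge it further with the cradle, shifted slightly in +x.

```bash
python3 -m handwheel '[[[0,0,0.04,0,0,0,0],[-0.009,-0.035,0.01,0,0,0,0.5],[-0.0105,-0.0375,0,0,0,0,0.745],[0,0,0,0,0,0,0.745],[0,0,-0.04,0,0,0,0.745],[0,0,-0.015,0,0,0,0.745],[0,0,0,0,0,0,0.745]]]'
python3 -c "
from h import *
plate()"
```

```text
t: 17.9
ee_pos: [0.5122, 0.0238, 0.0145]
tool_rot: [3.141, 0.003, 1.402]
ft_force: [-0.7, -0.3, 1.1]
finger_gap: 0.0452
gripper_force: 0.0
top none
side [280.9 223.1  15.8  19. ] [0.5464 0.0866 0.004 ]
```

```bash
python3 -m handwheel '[[[0.004,0,-0.001,0,0,0,0.745],[0,0,0,0,0,0,0.745],[0,0,0,0,0,0,0.745],[0.001,0.0065,0,0,0,0,0.745],[0.001,0.0065,0,0,0,0,0.745],[0,0,0,0,0,0,0.745]]]'
python3 -m handwheel '[[[0.0006,0.0035,0,0,0,0,0.745],[0.0006,0.0035,0,0,0,0,0.745],[0,0,0,0,0,0,0.745]]]'
python3 -m handwheel '[[[0.0003,0.002,0,0,0,0,0.745],[0,0,0,0,0,0,0.745]]]'
python3 -c "
from h import *
plate()"
```

```text
t: 18.6
ee_pos: [0.5182, 0.0354, 0.015]
tool_rot: [3.139, 0.001, 1.403]
ft_force: [0.2, -0.7, -0.2]
finger_gap: 0.07
gripper_force: 0.0
t: 18.9
ee_pos: [0.5191, 0.0402, 0.0149]
tool_rot: [3.139, 0.002, 1.403]
ft_force: [-0.5, 0.0, -0.1]
finger_gap: 0.0699
gripper_force: 0.0
t: 19.1
ee_pos: [0.5192, 0.0415, 0.0149]
tool_rot: [3.139, 0.002, 1.402]
ft_force: [0.1, -0.5, 0.3]
finger_gap: 0.0703
gripper_force: 0.1
top none
side [278.4 223.2  15.9  26.6] [0.5409 0.0902 0.004 ]
```

```bash
python3 -m handwheel '[[[0.0003,0.002,-0.0015,0,0,0,0.745],[0,0,0,0,0,0,0.745]]]'
python3 -m handwheel '[[[0.0003,0.002,0,0,0,0,0.745],[0,0,0,0,0,0,0.745]]]'
python3 -m handwheel '[[[0.0003,0.002,0,0,0,0,0.745],[0,0,0,0,0,0,0.745]]]'
python3 -c "
from h import *
plate()"
```

```text
t: 19.4
ee_pos: [0.5194, 0.0432, 0.0136]
tool_rot: [3.139, 0.002, 1.402]
ft_force: [0.3, 0.1, -0.4]
finger_gap: 0.0699
gripper_force: 0.0
t: 19.6
ee_pos: [0.5197, 0.0448, 0.0137]
tool_rot: [3.139, 0.002, 1.402]
ft_force: [0.2, 0.4, 0.5]
finger_gap: 0.07
gripper_force: 0.2
t: 19.8
ee_pos: [0.5201, 0.046, 0.0138]
tool_rot: [3.138, 0.002, 1.402]
ft_force: [-0.3, -1.3, -0.2]
finger_gap: 0.0699
gripper_force: 1.5
top none
side [277.8 223.7  18.8  27.6] [0.5385 0.0887 0.004 ]
```

```bash
python3 -m handwheel '[[[0.0002,0.0012,0,0,0,0,0.745],[0,0,0,0,0,0,0.745]]]'
python3 -m handwheel '[[[0.0002,0.0012,0,0,0,0,0.745],[0,0,0,0,0,0,0.745]]]'
python3 -c "
from h import *
plate();im=shot('side','s8');cv2.imwrite('pics/s8c.png',cv2.resize(im[190:250,240:315,::-1],(500,400),interpolation=2))"
```

```text
t: 20.1
ee_pos: [0.5202, 0.0465, 0.0138]
tool_rot: [3.138, 0.002, 1.402]
ft_force: [1.7, -6.3, 0.3]
finger_gap: 0.0702
gripper_force: 3.1
t: 20.3
ee_pos: [0.5204, 0.0468, 0.0139]
tool_rot: [3.138, 0.003, 1.401]
ft_force: [1.0, -8.6, 1.7]
finger_gap: 0.0696
gripper_force: 4.6
top none
side [277.7 223.6  18.6  27.7] [0.5386 0.0894 0.004 ]
```

View pics/s8c.png

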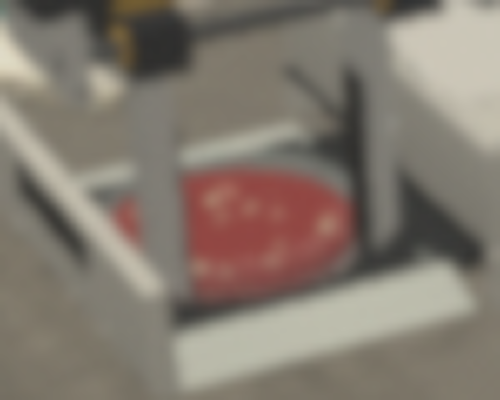

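The front rim has sunk below the tray top and the plate now meets a firm stop (8.6 N). I'll back off and check the lid height by touch.

```bash
python3 -m handwheel '[[[-0.003,-0.019,0,0,0,0,0.745],[0,0,0.04,0,0,0,0.3],[0.006,0.03,0,0,0,0,0],[0.006,0.035,0,0,0,0,0],[0,0,0,0,0,0,0],[0,0,-0.024,0,0,0,0],[0,0,-0.005,0,0,0,0],[0,0,0,0,0,0,0]]]'
python3 -m handwheel '[[[0,0,-0.0025,0,0,0,0],[0,0,0,0,0,0,0]]]'
```

```text
t: 21.25
ee_pos: [0.5268, 0.084, 0.0222]
tool_rot: [3.14, 0.002, 1.401]
ft_force: [0.5, 0.5, -0.4]
finger_gap: 0.018
gripper_force: 0.0
t: 21.45
ee_pos: [0.5276, 0.0846, 0.0209]
tool_rot: [3.138, 0.001, 1.402]
ft_force: [0.8, -0.2, -1.0]
finger_gap: 0.0018
gripper_force: 0.0
```

```bash
python3 -m handwheel '[[[0,0,-0.0015,0,0,0,0],[0,0,0,0,0,0,0]]]'
python3 -m handwheel '[[[0,0,-0.0012,0,0,0,0],[0,0,0,0,0,0,0]]]'
python3 -m handwheel '[[[0,0,-0.0010,0,0,0,0],[0,0,0,0,0,0,0]]]'
```

```text
t: 21.65
ee_pos: [0.5275, 0.085, 0.0195]
tool_rot: [3.138, 0.001, 1.402]
ft_force: [-0.7, -0.6, -0.4]
finger_gap: 0.0006
gripper_force: 0.0
t: 21.85
ee_pos: [0.5275, 0.085, 0.0184]
tool_rot: [3.139, 0.002, 1.402]
ft_force: [0.3, 0.3, 0.2]
finger_gap: 0.0007
gripper_force: 0.0
t: 22.05
ee_pos: [0.5282, 0.0849, 0.0182]
tool_rot: [3.138, 0.001, 1.402]
ft_force: [-0.8, -0.4, 13.1]
finger_gap: 0.0005
gripper_force: 6.4
```

Contact came at 18.3 mm, so the plate is seated flat. Next is the drawer.

```bash
python3 -m handwheel '[[[0,0,0.06,0,0,0,0],[0,0,0.052,0,0,0,0],[-0.0446,0.0075,0,0,0,0,0],[-0.0446,0.0075,0,0,0,0,0],[-0.0446,0.0075,0,0,0,0,0],[0,0,0,0,0,0,0],[0,0,-0.05,0,0,0,0],[0,0,-0.044,0,0,0,0]]]'
python3 -m handwheel '[[[0.0099,-0.0016,0,0,0,0,0],[0.0099,-0.0016,0,0,0,0,0],[0.0099,-0.0016,0,0,0,0,0],[0,0,0,0,0,0,0]]]'
```

```text
t: 22.85
ee_pos: [0.4208, 0.1047, 0.0312]
tool_rot: [3.137, -0.0, 1.405]
ft_force: [0.7, 1.6, 0.9]
finger_gap: 0.0005
gripper_force: 0.0
t: 23.25
ee_pos: [0.4465, 0.0989, 0.0334]
tool_rot: [3.136, 0.001, 1.401]
ft_force: [-0.3, -0.0, 0.8]
finger_gap: 0.0002
gripper_force: 0.0
```

```bash
python3 -m handwheel '[[[0.005,-0.0008,0,0,0,0,0],[0.008,-0.0013,0,0,0,0,0],[0.01,-0.0017,0,0,0,0,0],[0.01,-0.0017,0,0,0,0,0],[0.01,-0.0017,0,0,0,0,0],[0.01,-0.0017,0,0,0,0,0],[0.01,-0.0017,0,0,0,0,0],[0.01,-0.0017,0,0,0,0,0]]]'
python3 -m handwheel '[[[0.01,-0.0017,0,0,0,0,0],[0.01,-0.0017,0,0,0,0,0],[0.01,-0.0017,0,0,0,0,0],[0.01,-0.0017,0,0,0,0,0],[0.01,-0.0017,0,0,0,0,0],[0.006,-0.001,0,0,0,0,0],[0.004,-0.0007,0,0,0,0,0],[0,0,0,0,0,0,0]]]'
```

```text
t: 24.05
ee_pos: [0.5033, 0.0892, 0.0319]
tool_rot: [3.139, 0.002, 1.402]
ft_force: [-3.0, 2.4, 1.5]
finger_gap: 0.0001
gripper_force: 1.5
t: 24.85
ee_pos: [0.5511, 0.0806, 0.0321]
tool_rot: [3.138, 0.002, 1.402]
ft_force: [-0.3, -0.6, -0.0]
finger_gap: 0.0008
gripper_force: 0.0
```

```bash
python3 -m handwheel '[[[0.004,-0.0007,0,0,0,0,0],[0.005,-0.0008,0,0,0,0,0],[0.004,-0.0007,0,0,0,0,0]]]'
python3 -m handwheel '[[[0.0025,-0.0004,0,0,0,0,0],[0.0015,-0.0002,0,0,0,0,0]]]'
python3 -m handwheel '[[[0.0015,-0.0002,0,0,0,0,0],[0.0015,-0.0002,0,0,0,0,0]]]'
```

```text
t: 25.15
ee_pos: [0.5611, 0.079, 0.032]
tool_rot: [3.139, 0.002, 1.402]
ft_force: [-3.0, -1.5, 1.3]
finger_gap: 0.0003
gripper_force: 1.3
t: 25.35
ee_pos: [0.5643, 0.0786, 0.032]
tool_rot: [3.139, 0.002, 1.402]
ft_force: [-3.2, -1.2, 1.0]
finger_gap: 0.0007
gripper_force: 1.3
t: 25.55
ee_pos: [0.5665, 0.0785, 0.032]
tool_rot: [3.139, 0.002, 1.402]
ft_force: [-3.3, -1.8, 0.4]
finger_gap: 0.0005
gripper_force: 1.3
```

```bash
python3 -m handwheel '[[[0.0015,-0.0002,0,0,0,0,0],[0.0015,-0.0002,0,0,0,0,0]]]'
python3 -m handwheel '[[[0.0015,-0.0002,0,0,0,0,0],[0.0015,-0.0002,0,0,0,0,0]]]'
```

```text
t: 25.75
ee_pos: [0.5675, 0.0784, 0.0318]
tool_rot: [-3.141, 0.001, 1.402]
ft_force: [-17.6, 0.9, 14.7]
finger_gap: 0.0002
gripper_force: 8.8
t: 25.95
ee_pos: [0.5675, 0.0785, 0.0316]
tool_rot: [-3.137, 0.001, 1.403]
ft_force: [-33.1, 3.2, 31.5]
finger_gap: 0.0002
gripper_force: 16.8
```

It hit the hard stop where predicted. I'll back off, lift and take a last look.

```bash
python3 -m handwheel '[[[-0.02,0.0033,0,0,0,0,0],[-0.04,0.0066,0,0,0,0,0],[0,0,0.06,0,0,0,0],[0,0,0.06,0,0,0,0],[-0.03,0.03,0.04,0,0,0,0],[-0.03,0.045,0,0,0,0,0],[-0.03,0.045,0,0,0,0,0],[-0.02,0.045,0,0,0,0,0]]]'
python3 - <<'E'
from h import *
im=shot("side","s9"); t=imaging.grab_frame("top")
o=np.zeros((600,800,3),np.uint8); o[:300,:]=cv2.resize(im[170:350,170:490,::-1],(800,450))[:300]; o[300:]=cv2.resize(t[190:300,200:440,::-1],(800,367))[:300]
cv2.imwrite("pics/s9c.png",o)
E
```

```text
t: 26.75
ee_pos: [0.4374, 0.217, 0.1568]
tool_rot: [3.138, -0.001, 1.403]
ft_force: [0.4, -0.2, -0.6]
finger_gap: 0.0006
gripper_force: 0.0
```

View pics/s9c.png

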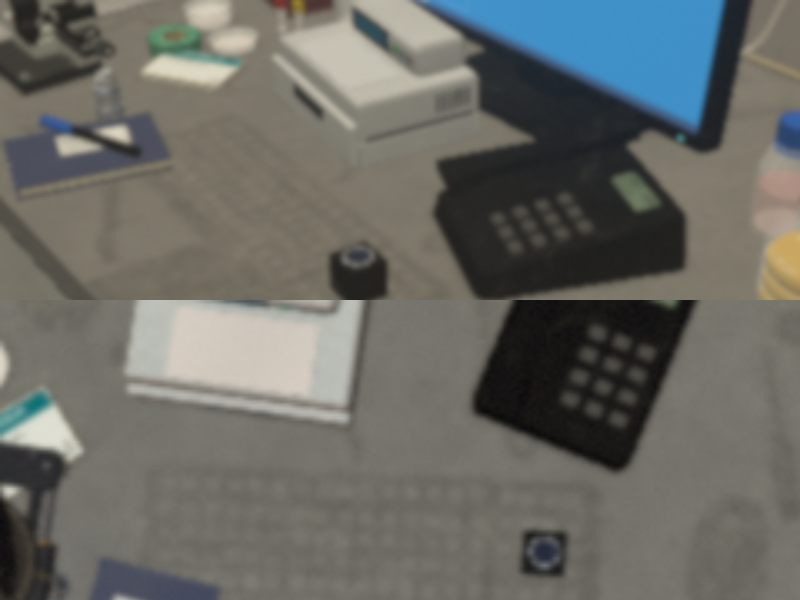

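The drawer front sits flush against the housing, and the cube, objective and marker are where they were. Handing in.

```bash
python3 -c "
from bench import close_job
print(close_job())"
```

```text
the job is handed in; nothing more can be done
None
```

I slid the plate around the front of the filter cube and up the right bevel into the nest; a touch on the lid found it seated (18.3 mm). I then pushed the drawer to its hard stop, with the cube, lens, marker and phone still in place in the last pictures (the dropper was out of view), and handed in at about 27 s; no verdict came back.

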